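# Feed a capacitor into the tester's chute, terminals first

## Task

Turn the winged gate on top of the capacitor tester anticlockwise, all the way open. Then feed the standing capacitor along the loading deck and over the kerb, so that it topples into the chute, slides down terminals first and lies with its terminals against the contact block at the foot. Leave the gate open, and do not disturb the multimeter, the jar or the screwdriver on the bench.

Things in the scene. Friction and masses are not known exactly. Their poses are not given: they have to be found in the camera images.
- tester: The capacitor tester: a fixed off-white box. Origin: on the bench, under the middle of the kerb's chute side. y axis: uphill along the lane, so parts travel towards -y and the chute lies at negative y; x across the lane, z up. Its flat top is the loading deck, 150 mm above the bench, from y = 0 to 220 mm and x = -110 to +85 mm.
- lane_mid (a point): Point on the deck in the middle of the lane, 50 mm uphill of the tester's origin. Two dark steel fences, 12 mm high and 5 mm thick, guide parts to the kerb: 52 mm clear between them from the kerb up to this point, then flaring evenly to about 125 mm clear 100 mm farther uphill.
- panel_top (a point): Middle of the top edge of the upright grey panel beside the gate: 62 mm above the deck, 5 mm thick (tester's x = -102 to -97 mm), 85 mm long (y = -20 to 65 mm).
- chute: The chute (fixed): a straight open channel sloping down at 40 degrees from the kerb, 175 mm long, 52 mm clear inside, side walls 20 mm high. Origin: on the channel floor's centre line at its lower end, where the floor meets the contact block. y axis: straight up the slope; x across; z square to the floor.
- chute_foot (a point): Point on the face of the black contact block (46 mm high) that closes the chute's lower end, on the centre line, 19 mm off the chute floor: the terminals of a capacitor lying in the chute rest here.
- kerb_mid (a point): Middle of the top of the steel kerb, 6 mm high and 6 mm thick, that crosses the lane at the end of the deck (tester's y = 0 to 6 mm); 156 mm above the bench. Right behind it the chute goes down. It trips a standing can: pushed low, the can slides along the deck and stops against the kerb; pushed there about 50 mm above the deck, it topples over it (pushed hard down low it jams).
- gate (a joint): Angle of the winged gate about its vertical axis, rad: 0 is closed (arm across the lane, along the tester's +x); it opens anticlockwise seen from above, to its stop at 1.5 (arm along the lane, pointing uphill). It starts between 0 and 0.2, stays where it is left and turns with about 0.06 N m of friction. Above 1.2 it counts as open.
- gate_wings (a point): Centre of the gate's wings, on its vertical axis (tester's x = -55, y = 20 mm), 56 mm above the deck. The wings are one upright steel plate, 8 mm thick, 62 mm from tip to tip, 44 to 68 mm above the deck (62 mm at the middle), along the tester's x at joint value 0 and turning with it. The tips pass 11 mm from the upright panel.
- gate_arm (a point): Tip of the gate's arm, a flat steel bar 62 mm long from the axis, 6 mm thick, 20 to 34 mm above the deck, parallel to the wings; closed, it bars the lane.
- cap: The capacitor to be tested: a grey can, 38 mm in diameter, 70 mm high, with two aluminium screw terminals 6 mm high on its top; about 120 g, loose. It starts standing upright, terminals up, on the loading deck uphill of the gate. Origin: centre of its underside; z axis along the can towards the terminals.
- cap_center (a point): Centre of the capacitor's can, half-way up (35 mm above its underside).
- cap_top (a point): Point between the tops of the two terminals, on the can's axis, 76 mm from its underside.
- meter: Multimeter lying on the bench, 150 x 75 x 34 mm (40 mm over its dial), a bystander. Origin: centre of its underside.
- jar: Small jar standing on the bench, 52 mm in diameter, 55 mm high, a bystander. Origin: centre of its underside.
- driver: Screwdriver lying on the bench, a bystander.
Not all that is in view belongs to the job. Of the things that look like the cap, the smaller one is meant.

How it is judged:
By the outcome, as a careful person would: the job done as asked, in the order asked, and still so for the second after the job is handed in, with the robot touching nothing.
It also fails if it takes over 51 s, if anything falls off the work surface, if the arm or the gripper's body presses on something with over 40 N, if the wrist force passes 120 N, or if a joint passes its speed limit or range.

## Robot

A 7-joint arm with a two-finger parallel gripper is mounted at the origin on the work surface. World frame = base frame: x ahead of the robot, y to its left, z up, the work surface at z = 0. Lengths are in m, angles in rad, forces in N, time in s.
With the tool pointing down it reaches from about 0.425 to 0.875 m from the base axis. Payload 4.7 kg.
Tool frame: the origin (TCP) lies midway between the tips of the shut fingers; the grasp point (between the pads) lies 19 mm behind it; z points along the fingers, y is the direction in which the jaws open and shut (so a half turn about z gives the same grasp; the last joint's range is limited). The gripper opens to 87 mm and grips with 3 to 60 N. Pads are 19 mm wide; open, the fingers measure 117 mm over their backs; the gripper's body (75 mm by 190 mm) begins 51 mm behind the grasp point.
Start: joints at [1.138, 0.321, -0.07, 1.45, 0.023, 1.371, -0.057], TCP at [0.281, -0.586, 0.223] pointing down, gripper open.
Joint ranges: [-2.86, 2.86], [-0.3, 2.09], [-1.38, 1.24], [0.06, 2.45], [-1.56, 4.7], [0.09, 2.05], [-2.69, 2.69]. Speed limits (rad/s): [2.57, 2.57, 3.14, 3.14, 3.14, 3.14, 3.14].

## Interface

Orientations are given as a rotation vector (axis times angle).
In Python, from bench import ctrl, optics gives the robot as it stands. The module is installed in compiled form; this text tells all that it offers.
- The arm moves only by the tool step_arm, never from a script. Its argument "deltas" is a list of rows, each a list of 7 numbers: the turn, a rotation vector about the tool's x, y, z in degrees, then the shift along the tool's x, y, z in mm, then the finger opening in mm, from 0 to 87. A call has exactly 8 rows; each row is the pose to reach, as a shift and turn from the pose commanded when the call began, along the tool's axes at that moment; what a row does not reach only later rows make up. A row lasts 1/8 s, in which the tool goes at most 62.5 mm and 10.7 degrees, less where a joint would pass 70% of its speed; a pose out of reach is approached as far as the arm can. A call with a gripper value outside its range is refused whole. The fingers move at their own pace and stop on an object; "newtons" is the grip in N (left out, the last holds). Time passes only in rows, so rows that repeat a pose let the fingers close, or fill a call up. It gives the time, the measured TCP pose, the force and the opening at its end, in the units of the state.
- ctrl.get_state(): the state, without advancing time (a new reading comes with each control period).
- optics.get_image(name): name is "scene" or "side" or "wrist"; returns the picture (400x640x3 uint8, red, green, blue); there is no depth.
- optics.get_calibration(name): a dict with "K" (3x3 intrinsics, pixels), "k1" (the pictures are not rectified: a ray, as slopes to the right and down, at radius r is drawn at 1 + k1 r^2 times it, then the intrinsics apply), "R" (3x3) and "t" (3): a world point X has camera coordinates R X + t. Camera axes: x right, y down, z forward; pixel columns grow to the right and rows downward; lengths in m; the calibration is good to about 2 mm. A picture is of the moment at which its call begins: read the wrist's pose just before it. get_calibration takes no time and is no camera call; for the wrist camera it gives the pose at the moment of the call.
- ctrl.close_job(): hands the job in, once; it reports no verdict.
The state is a dict: "time": time; "joint_positions": joint angles; "qd": joint speeds; "joint_torque": joint torques, N m; "position": TCP position; "tool_rot": TCP orientation; "ft_force": force on the tool from outside, world axes, zero at the start; "torque": the same for the moment, N m; "grip_width": opening from 0.0 (shut) to 1.0 (fully open).
Only numpy, scipy, OpenCV 4.12 (cv2) and the standard library are available. Lean on these libraries where they do the work, as an engineer would, in place of code of your own. Each camera call takes 0.05 s, during which the arm holds its last target.

## Working session

There is one attempt and no reset: what is moved stays moved. The work goes in short steps, Python scripts to look and compute and a tool call to move; the robot and the scene stay as the last step left them, time stands still between calls to the robot, and variables do not carry over. Pictures are saved under pics/ and viewed, and the job is handed in when it is done.

Besides the shell and the picture viewer there is one more tool, called after ">>>" in YAML: its name, and indented under it one key for each argument. step_arm: Moves the arm, as the interface text tells. Its arguments: {"type":"object","properties":{"deltas":{"type":"array"},"newtons":{"type":"number"}},"required":["deltas"]}

```bash
mkdir -p pics; cat > h.py <<'E'
import numpy as np,cv2
from bench import ctrl,optics
from scipy.spatial.transform import Rotation as Ro
def snap(n,f):
    im=optics.get_image(n); cv2.imwrite(f'pics/{f}.png',im[:,:,::-1]); return im
E
python3 - <<'E'
from h import *
import pickle
s=ctrl.get_state();print(s)
c={}
for n in ['scene','side','wrist']:
    c[n]=optics.get_calibration(n);snap(n,n+'0')
    print(n,c[n])
pickle.dump(c,open('cal0.pkl','wb'))
E
```

```text
{'time': 0.0, 'joint_positions': array([ 1.13806423,  0.32179612, -0.07010192,  1.45167639,  0.02260425,
        1.37077839, -0.05692014]), 'qd': array([ 0.00044102,  0.00111227, -0.00086938,  0.00116162, -0.00138156,
       -0.00128936, -0.00079635]), 'joint_torque': array([-8.96834881e-04, -4.91289639e+01, -4.04193560e-01, -3.12528169e+01,
       -6.37866464e-02,  4.37572156e-02,  1.57159648e-04]), 'position': array([ 0.28059862, -0.5857066 ,  0.2214784 ]), 'tool_rot': array([-3.06174685e+00, -6.95701059e-01,  7.97898692e-04]), 'ft_force': array([ 0.13971643, -0.24557802, -0.07320149]), 'torque': array([-0.00274958,  0.01359779, -0.0124674 ]), 'grip_width': 1.000925372316081}
scene {'K': array([[466.99650875,   0.        , 319.84568779],
       [  0.        , 466.99650875, 196.98217667],
       [  0.        ,   0.        ,   1.        ]]), 'k1': -0.08631340173121943, 'R': array([[ 0.8245906 ,  0.56536441,  0.02033292],
       [ 0.36453513, -0.5035071 , -0.78332288],
       [-0.43262511,  0.65333275, -0.62128241]]), 't': array([-0.43228045, -0.07503359,  1.5769478 ])}
side {'K': array([[399.96809604,   0.        , 322.16365224],
       [  0.        , 399.96809604, 193.98808644],
       [  0.        ,   0.        ,   1.        ]]), 'k1': -0.04525279575044526, 'R': array([[-0.82181457, -0.56944742,  0.01872036],
       [-0.42353639,  0.5886015 , -0.68859654],
       [ 0.38110069, -0.57382742, -0.72490299]]), 't': array([0.43348952, 0.32870663, 1.32939702])}
wrist {'K': array([[304.35757093,   0.        , 319.41434008],
       [  0.        , 304.35757093, 202.17306109],
       [  0.        ,   0.        ,   1.        ]]), 'k1': -0.012124309036812234, 'R': array([[ 0.43181787, -0.90195998, -0.00123492],
       [-0.86065177, -0.41245019,  0.29860236],
       [-0.26983672, -0.127879  , -0.95437682]]), 't': array([-0.64918889, -0.03563158,  0.39080424])}
```

View pics/scene0.png

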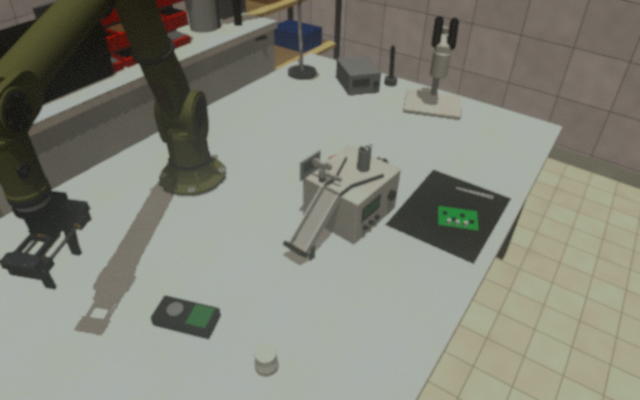

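View pics/side0.png

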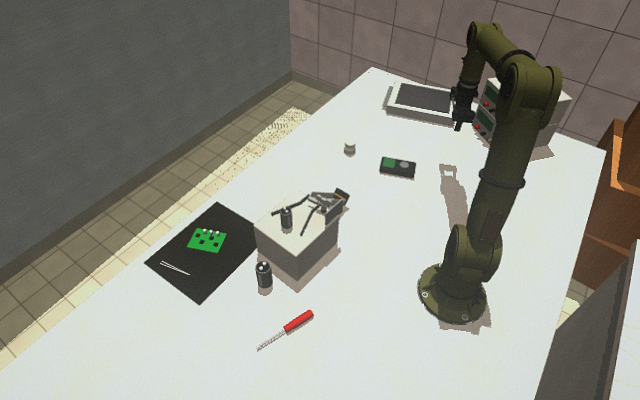

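View pics/wrist0.png

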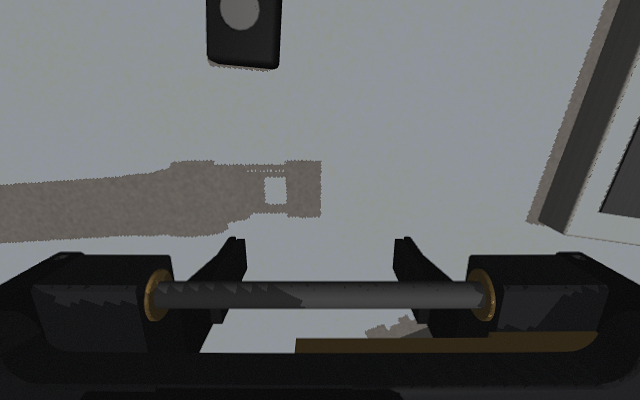

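The scene view has the tester around (350,190), with the small can on the deck at (364,157). The larger can is hidden on the bench, at (264,275) in the side view. Next I'll enlarge both.

```bash
python3 - <<'E'
import cv2
a=cv2.imread('pics/scene0.png')[130:270,270:430];cv2.imwrite('pics/scene0c.png',cv2.resize(a,None,fx=4.2,fy=4.2,interpolation=cv2.INTER_CUBIC))
a=cv2.imread('pics/side0.png')[175:305,235:365];cv2.imwrite('pics/side0c.png',cv2.resize(a,None,fx=4.6,fy=4.6,interpolation=cv2.INTER_CUBIC))
E
```

```text
(no output)
```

View pics/scene0c.png

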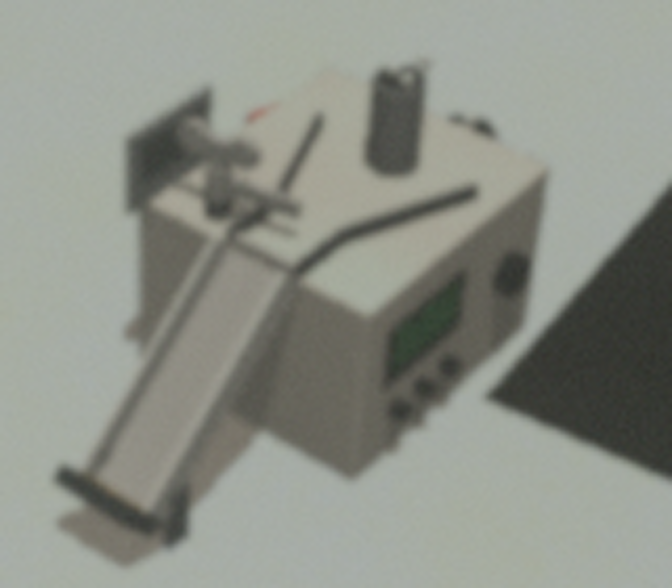

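View pics/side0c.png

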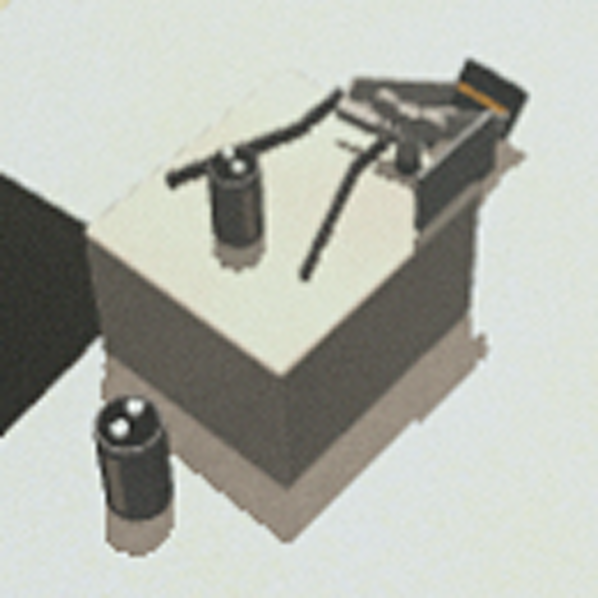

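```bash
cat >> h.py <<'E'
import pickle
from scipy.optimize import least_squares
def proj(c,X):
    X=np.atleast_2d(X); p=X@c['R'].T+c['t']; s=p[:,:2]/p[:,2:]; r2=(s**2).sum(1,keepdims=True)
    s=s*(1+c['k1']*r2); return s*[c['K'][0,0],c['K'][1,1]]+c['K'][:2,2]
def tri(obs):  # [(cal,(u,v))...]
    f=lambda X: np.concatenate([proj(c,X)[0]-np.array(u) for c,u in obs])
    r=least_squares(f,[0.6,0,0.15]); return r.x,r.fun
def onz(c,u,z):
    r=least_squares(lambda q: proj(c,[q[0],q[1],z])[0]-np.array(u),[0.6,0]); return r.x
def T2W(p,L):
    L=np.atleast_2d(L)/1000.; c,s=np.cos(p[2]),np.sin(p[2])
    return np.c_[L[:,0]*c-L[:,1]*s+p[0],L[:,0]*s+L[:,1]*c+p[1],L[:,2]]
E
cat > fit.py <<'E'
from h import *
c=pickle.load(open('cal0.pkl','rb'))
sc=lambda X,Y:((X+.5)/4.2-.5+270,(Y+.5)/4.2-.5+130)
sd=lambda X,Y:((X+.5)/4.6-.5+235,(Y+.5)/4.6-.5+175)
O=[('scene',(85,0,150),sc(372,315)),('scene',(85,220,150),sc(548,172)),('scene',(-110,0,150),sc(145,205)),('scene',(-110,220,150),sc(328,70)),('scene',(85,0,0),sc(352,477)),('scene',(85,220,0),sc(522,325)),
('side',(85,220,150),sd(88,232)),('side',(-110,220,150),sd(285,377)),('side',(-110,220,0),sd(288,487)),('side',(-110,0,0),sd(470,320)),('side',(-97,65,212),sd(412,182)),('side',(-97,-20,212),sd(495,115)),('scene',(-102,-20,212),sc(127,140)),('scene',(-102,65,212),sc(210,90))]
f=lambda p: np.concatenate([proj(c[n],T2W(p,L))[0]-u for n,L,u in O])
best=min((least_squares(f,[.65,-.1,a],loss='soft_l1') for a in np.arange(-3,3.2,.7)),key=lambda r:r.cost)
print(best.x,np.degrees(best.x[2]));print(f(best.x).reshape(-1,2).round(1))
np.save('tester.npy',best.x)
print('heights',[tri([(c['scene'],sc(548,172)),(c['side'],sd(88,232))])[0],tri([(c['scene'],sc(328,70)),(c['side'],sd(285,377))])[0]])
for n,a,b in [('base',(392,163),(238,235)),('rim',(398,78),(235,168))]:
    X,r=tri([(c['scene'],sc(*a)),(c['side'],sd(*b))]); p=best.x
    d=X[:2]-p[:2]; cc,s=np.cos(p[2]),np.sin(p[2]); print(n,X,r.round(1),'local',cc*d[0]+s*d[1],-s*d[0]+cc*d[1])
E
python3 fit.py
```

```text
[ 0.53705559  0.0369015  -0.0804662 ] -4.610373682453812
[[-0.4 -0.5]
 [ 1.  -2.5]
 [-2.2 -2.4]
 [ 0.  -1.4]
 [ 0.6  1.7]
 [ 1.1  0.3]
 [-1.5 -0.4]
 [-0.3 -0.3]
 [ 0.3  1.3]
 [ 0.7 -2.6]
 [ 0.8 -2. ]
 [-1.2 -2.2]
 [-0.5 -1. ]
 [-0.7 -1.8]]
heights [array([0.63898584, 0.24458199, 0.14354926]), array([0.44572774, 0.26337521, 0.14571863])]
base [0.54700073 0.1853409  0.14669831] [-0.  0. -0. -0.] local -0.002018513464166224 0.14875848328147892
rim [0.54692177 0.18306469 0.21803699] [ 0. -0.  0.  0.] local -0.0019142494654019963 0.14648329340742414
```

```bash
cat >> h.py <<'E'
def loc(P):
    p=np.load('tester.npy'); d=np.atleast_2d(P)[:,:3]-[p[0],p[1],0]; c,s=np.cos(p[2]),np.sin(p[2])
    return np.c_[c*d[:,0]+s*d[:,1],-s*d[:,0]+c*d[:,1],d[:,2]]*1000
def goal(L,yaw=90,s=None,dz=0):
    """delta to TCP at tester-local L (mm), tool z down, tool x at tester angle yaw deg"""
    p=np.load('tester.npy'); s=s or ctrl.get_state()
    a=p[2]+np.radians(yaw); R1=np.array([[np.cos(a),np.sin(a),0],[np.sin(a),-np.cos(a),0],[0,0,-1]])
    R0=Ro.from_rotvec(s['tool_rot']).as_matrix()
    W=T2W(p,L)[0]
    print('turn',Ro.from_matrix(R0.T@R1).as_rotvec(degrees=True).round(1),'shift',((R0.T@(W-s['position']))*1000).round(1),'world',W.round(3))
E
python3 - <<'E'
from h import *
goal([-20,40,400])
c=pickle.load(open('cal0.pkl','rb'))['wrist'];s=ctrl.get_state()
print(Ro.from_rotvec(s['tool_rot']).as_matrix().T@(-c['R'].T@c['t']-s['position']))
E
```

```text
turn [ -0.1  -0.  -59.8] shift [ 503.2 -495.7 -177.6] world [0.52  0.078 0.4  ]
[ 8.25378514e-02 -1.35074540e-04 -1.61129308e-01]
```

>>> step_arm:
  deltas:
    - [0,0,-5,30,-30,-40,0]
    - [0,0,-10,70,-70,-70,0]
    - [0,0,-15,110,-110,-100,0]
    - [0,0,-20,150,-150,-120,0]
    - [0,0,-25,190,-190,-140,0]
    - [0,0,-30,230,-230,-160,0]
    - [0,0,-35,270,-268,-177,0]
    - [0,0,-40,312,-308,-177,0]

```text
time: 1.15
position: [0.4299, -0.1721, 0.4009]
tool_rot: [2.636, 1.703, 0.002]
ft_force: [0.6, -0.2, -1.0]
grip_width: 0.173
```

```bash
python3 - <<'E'
from h import *
goal([-20,40,400]); print(ctrl.get_state()['joint_positions'])
E
```

```text
turn [  0.2   0.1 -19.7] shift [265.5 -20.5   0.7] world [0.52  0.078 0.4  ]
[ 0.80124561 -0.09832934 -0.43103177  1.55434174 -0.04055874  1.67363847
 -0.05569486]
```

>>> step_arm:
  deltas:
    - [0,0,-5,40,-4,0,0]
    - [0,0,-10,80,-8,0,0]
    - [0,0,-15,120,-12,0,0]
    - [0,0,-20,160,-15,0,0]
    - [0,0,-20,200,-18,0,0]
    - [0,0,-20,235,-20,0,0]
    - [0,0,-20,255,-20,0,0]
    - [0,0,-20,255,-20,0,0]

```text
time: 2.15
position: [0.5161, 0.0685, 0.3991]
tool_rot: [-2.3, -2.138, 0.0]
ft_force: [0.3, 0.6, 0.0]
grip_width: 0.005
```

```bash
python3 - <<'E'
from h import *
s=ctrl.get_state();c=optics.get_calibration('wrist');snap('wrist','w1')
pickle.dump(c,open('calw1.pkl','wb'))
print(loc(s['position']),s['tool_rot'],s['joint_positions'],s['grip_width'])
im=cv2.imread('pics/w1.png')
p=np.load('tester.npy')
for L in [(85,0,150),(85,220,150),(-110,0,150),(-110,220,150),(-55,20,206),(-26,0,150),(26,0,150),(-2,148,150),(-97,65,212),(-97,-20,212)]:
    print(L,proj(c,T2W(p,L))[0].round(1))
E
```

```text
[[-23.43400212  29.77519094 399.12446782]] [-2.30034024e+00 -2.13791280e+00  2.53594953e-04] [ 0.52029919  0.0551202  -0.73241299  1.42895661  0.03610779  1.67230605
 -0.28088618] 0.005173192991265236
(85, 0, 150) [396.9 191.7]
(85, 220, 150) [411.8  13.3]
(-110, 0, 150) [257.4 190.8]
(-110, 220, 150) [247.7  11.9]
(-55, 20, 206) [293.2 187.3]
(-26, 0, 150) [317.5 191.2]
(26, 0, 150) [354.7 191.4]
(-2, 148, 150) [337.2  77.5]
(-97, 65, 212) [255.1 150.1]
(-97, -20, 212) [259. 220.]
```

View pics/w1.png

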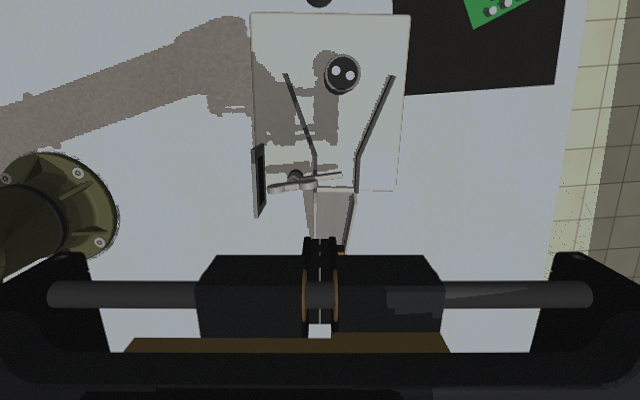

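```bash
python3 - <<'E'
import cv2
a=cv2.imread('pics/w1.png')[0:220,235:425];cv2.imwrite('pics/w1c.png',cv2.resize(a,None,fx=2.7,fy=2.7,interpolation=cv2.INTER_CUBIC))
a=cv2.imread('pics/w1.png')[135:225,245:375];cv2.imwrite('pics/w1d.png',cv2.resize(a,None,fx=6,fy=6,interpolation=cv2.INTER_CUBIC))
E
```

```text
(no output)
```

View pics/w1c.png

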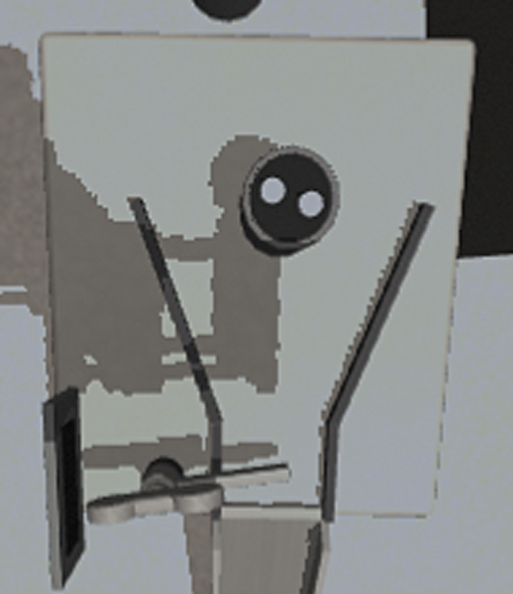

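View pics/w1d.png

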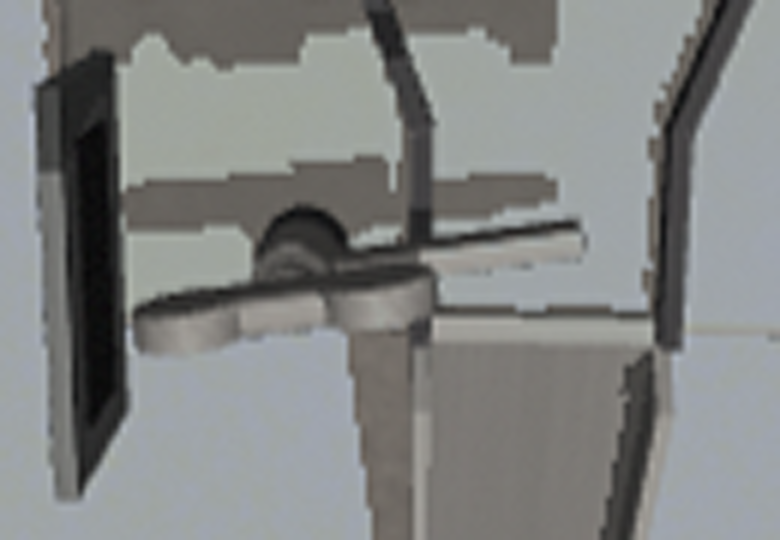

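```bash
python3 - <<'E'
from h import *
c0=pickle.load(open('cal0.pkl','rb'));c=pickle.load(open('calw1.pkl','rb'))
sc=lambda X,Y:((X+.5)/4.2-.5+270,(Y+.5)/4.2-.5+130)
sd=lambda X,Y:((X+.5)/4.6-.5+235,(Y+.5)/4.6-.5+175)
w=lambda X,Y:((X+.5)/2.7-.5+235,(Y+.5)/2.7-.5)
wd=lambda X,Y:((X+.5)/6-.5+245,(Y+.5)/6-.5+135)
X,r=tri([(c0['scene'],sc(398,78)),(c0['side'],sd(235,168)),(c,w(290,195))]);print('rim',loc(X),r.round(1))
for z in (.22,):print(loc(np.r_[onz(c,w(290,195),z),z]))
print('armtip',loc(np.r_[onz(c,wd(580,232),.184),.184]))
X,r=tri([(c0['scene'],sc(298,208)),(c,wd(580,235))]);print('tip',loc(X),r.round(1))
print('wing ends',loc(np.r_[onz(c,wd(137,320),.217),.217]),loc(np.r_[onz(c,wd(433,275),.217),.217]))
goal([5,-25,180])
E
```

```text
rim [[ -0.94684644 147.35277082 218.1551764 ]] [ 0.5 -0.  -0.4 -0.  -0.2  0.2]
[[ -0.8311919  147.32861316 220.        ]]
armtip [[  3.93712041  32.90229098 184.        ]]
tip [[  4.34216343  30.5160698  176.3321013 ]] [ 0.4  0.  -0.1  0.1]
wing ends [[-84.05896556  21.85451883 217.        ]] [[-26.58979921  31.21801921 217.        ]]
turn [-0.1  0.   0.3] shift [-53.2  28.3 219.2] world [0.54  0.012 0.18 ]
```

>>> step_arm:
  deltas:
    - [0,0,0,-22,10,20,0]
    - [0,0,0,-44,20,50,0]
    - [0,0,0,-44,20,90,0]
    - [0,0,0,-44,20,130,0]
    - [0,0,0,-44,20,170,0]
    - [0,0,0,-44,20,200,0]
    - [0,0,0,-44,20,220,0]
    - [0,0,0,-44,20,225,0]

```text
time: 3.2
position: [0.5316, 0.0195, 0.1732]
tool_rot: [-2.307, -2.131, 0.004]
ft_force: [-0.2, -0.2, 0.8]
grip_width: 0.003
```

```bash
python3 - <<'E'
from h import *
s=ctrl.get_state();c=optics.get_calibration('wrist');snap('wrist','w2')
print(loc(s['position']),s['tool_rot'],s['ft_force'])
L0=loc(s['position'])[0]
for th in (.17,.4,.65,.9,1.1,1.3,1.45,1.5):
    h=18; u=np.array([np.cos(th),np.sin(th)]);n=np.array([u[1],-u[0]]);hh=3+15*u[1]+9.5*u[0]
    C=np.array([-55,20])+48*u+hh*n; print(th,C.round(1),'tool dx,dy',(C[1]-L0[1]).round(1),(C[0]-L0[0]).round(1))
E
```

```text
[[ -4.0636451  -17.75195939 173.20349488]] [-2.30656907 -2.13100994  0.00401347] [-0.15841014 -0.17512163  0.78571714]
0.17 [-5.2 13.4] tool dx,dy 31.2 -1.1
0.4 [-3.9 22.5] tool dx,dy 40.2 0.1
0.65 [-4.9 33.4] tool dx,dy 51.2 -0.8
0.9 [-9.  44.8] tool dx,dy 62.5 -4.9
1.1 [-14.8  53.4] tool dx,dy 71.2 -10.7
1.3 [-22.9  60.9] tool dx,dy 78.7 -18.8
1.45 [-30.3  65.4] tool dx,dy 83.1 -26.3
1.5 [-33.   66.6] tool dx,dy 84.3 -29.0
```

View pics/w2.png

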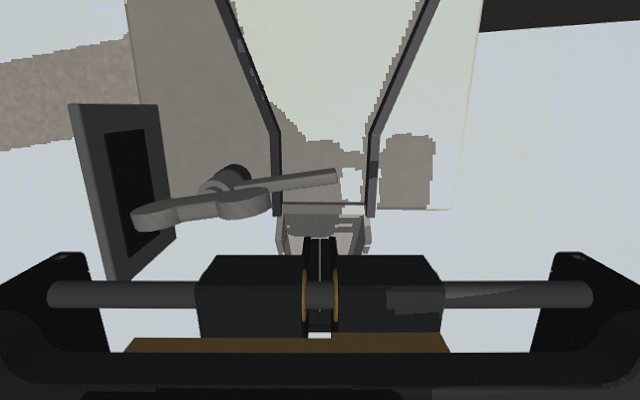

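>>> step_arm:
  deltas:
    - [0,0,0,18,0,0,0]
    - [0,0,0,31,0,0,0]
    - [0,0,0,40,0,0,0]
    - [0,0,0,51,-1,0,0]
    - [0,0,0,62,-5,0,0]
    - [0,0,0,71,-11,0,0]
    - [0,0,0,78,-18,0,0]
    - [0,0,0,79,-20,0,0]

```text
time: 4.25
position: [0.5185, 0.103, 0.1747]
tool_rot: [2.304, 2.136, 0.001]
ft_force: [0.7, 0.1, -0.1]
grip_width: 0.004
```

```bash
python3 - <<'E'
from h import *
s=ctrl.get_state();c=optics.get_calibration('wrist');snap('wrist','w3')
print(loc(s['position']),s['tool_rot'],s['ft_force'])
E
```

```text
[[-23.80015554  64.4120556  174.66266915]] [2.30352516e+00 2.13618851e+00 1.25950829e-03] [ 0.6737822   0.05117217 -0.13577519]
```

View pics/w3.png

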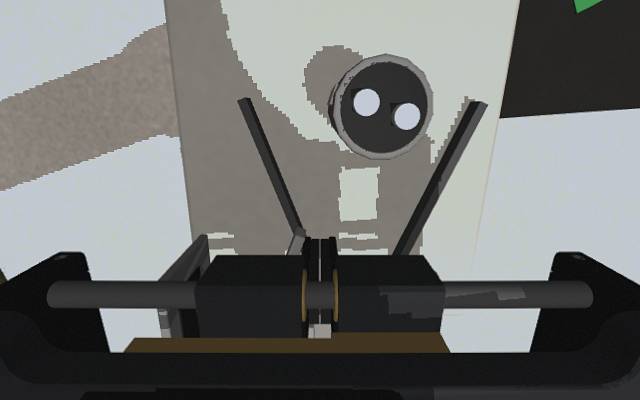

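>>> step_arm:
  deltas:
    - [0,0,0,0,-3,0,0]
    - [0,0,0,1,-6,0,0]
    - [0,0,0,1,-9,0,0]
    - [0,0,0,1,-11,0,0]
    - [0,0,0,1,-12,0,0]
    - [0,0,0,1,-13,0,0]
    - [0,0,0,1,-14,0,0]
    - [0,0,0,1,-14,0,0]

```text
time: 5.3
position: [0.5049, 0.1038, 0.1745]
tool_rot: [-2.305, -2.134, 0.001]
ft_force: [1.9, 1.8, -0.5]
grip_width: 0.007
```

```bash
python3 - <<'E'
from h import *
s=ctrl.get_state();c=optics.get_calibration('wrist');snap('side','s4');snap('wrist','w4')
print(loc(s['position']),s['tool_rot'],s['ft_force'])
a=cv2.imread('pics/s4.png')[150:280,235:395];b=cv2.resize(a,None,fx=4.6,fy=4.6,interpolation=cv2.INTER_CUBIC);cv2.imwrite('pics/s4c.png',b)
E
```

```text
[[-37.44478897  64.08177029 174.46733396]] [-2.30499004e+00 -2.13449507e+00  5.64984392e-04] [ 1.85709001  1.78798892 -0.51851329]
```

View pics/s4c.png

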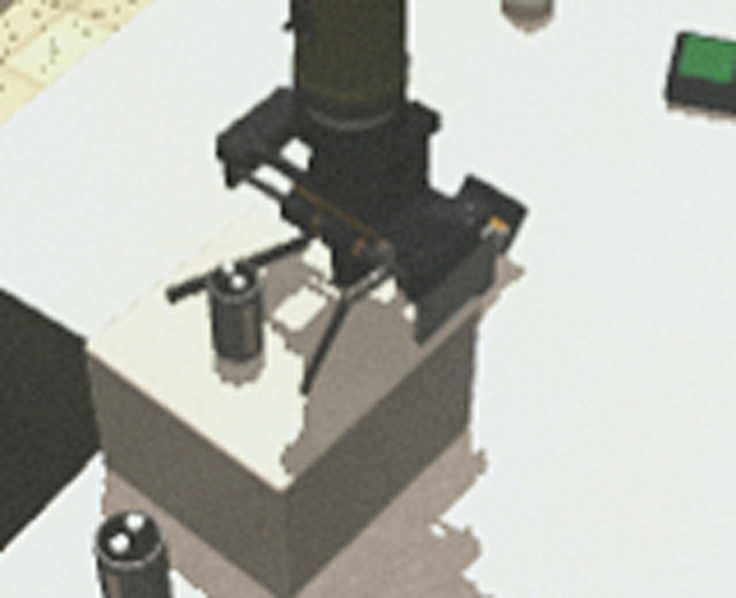

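View pics/w4.png

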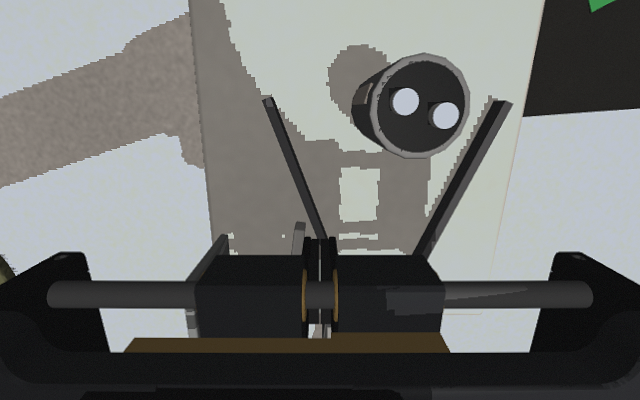

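>>> step_arm:
  deltas:
    - [0,0,0,0,-1,0,0]
    - [0,0,0,0,-2,0,0]
    - [0,0,0,0,-3,0,0]
    - [0,0,0,0,-4,0,0]
    - [0,0,0,0,-5,0,0]
    - [0,0,0,0,-6,0,0]
    - [0,0,0,0,-6,0,0]
    - [0,0,0,0,-6,0,0]

```text
time: 6.4
position: [0.5017, 0.1041, 0.1748]
tool_rot: [2.303, 2.131, 0.008]
ft_force: [9.6, 2.4, -6.0]
grip_width: 0.007
```

>>> step_arm:
  deltas:
    - [0,0,0,0,15,0,0]
    - [0,0,0,0,20,-20,0]
    - [0,0,0,0,25,-70,20]
    - [0,0,0,10,30,-120,45]
    - [0,0,0,30,39,-150,70]
    - [0,0,0,60,39,-150,70]
    - [0,0,0,83,39,-150,70]
    - [0,0,0,83,39,-150,70]

```text
time: 7.4
position: [0.543, 0.1859, 0.3242]
tool_rot: [-2.299, -2.138, 0.002]
ft_force: [0.2, -1.1, -0.2]
grip_width: 0.603
```

```bash
python3 - <<'E'
from h import *
s=ctrl.get_state();c=optics.get_calibration('wrist');snap('wrist','w5');snap('scene','c5')
pickle.dump(c,open('calw5.pkl','wb'))
print(loc(s['position']),s['tool_rot'],s['ft_force'],s['grip_width'])
a=cv2.imread('pics/c5.png')[130:270,270:430];cv2.imwrite('pics/c5c.png',cv2.resize(a,None,fx=4.2,fy=4.2,interpolation=cv2.INTER_CUBIC))
goal([-1,147,171])
E
```

```text
[[ -6.03610429 148.97562125 324.15145493]] [-2.29944151 -2.13822962  0.00240851] [ 0.20917795 -1.11214997 -0.24841623] 0.6034210729869933
turn [-0.1  0.1  0.2] shift [  1.1   4.  153.1] world [0.548 0.184 0.171]
```

View pics/w5.png

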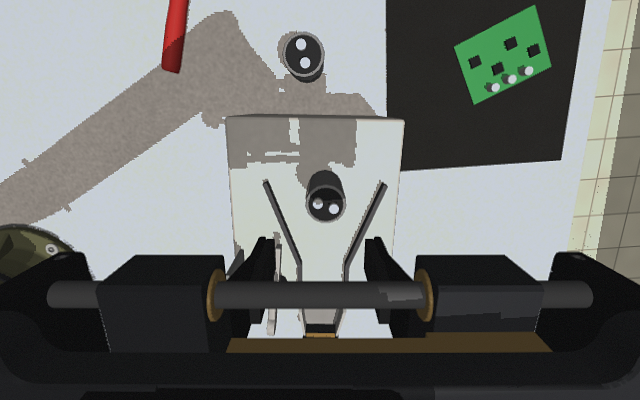

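View pics/c5c.png

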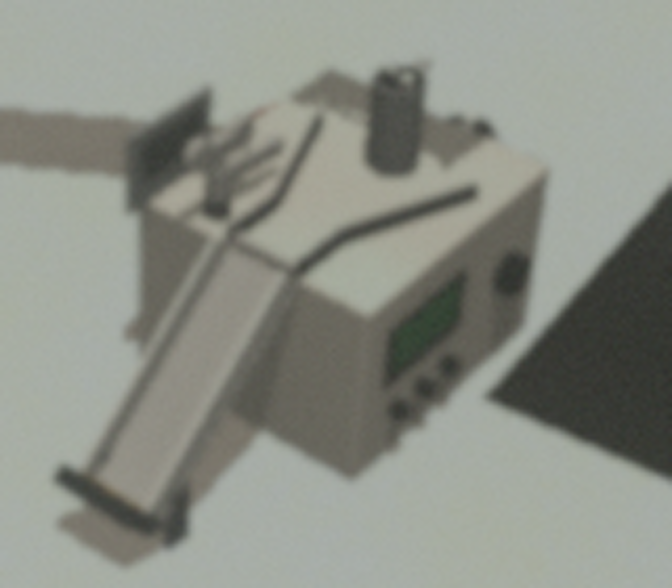

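```bash
python3 - <<'E'
from h import *
c=pickle.load(open('calw5.pkl','rb'));c1=pickle.load(open('calw1.pkl','rb'))
print(loc(np.r_[onz(c,(325,203.5),.22),.22]))
X,r=tri([(c,(325,203.5)),(c1,(342.2,72))]);print(loc(X),r.round(1))
for th in (1.2,1.5):print(th,proj(c,T2W(np.load('tester.npy'),(-55+62*np.cos(th),20+62*np.sin(th),184)))[0])
E
```

```text
[[ -1.01108359 147.14156798 220.        ]]
[[ -0.89536041 147.22581494 220.31480414]] [ 0.1  0.  -0.2 -0. ]
1.2 [294.9186615  253.60492464]
1.5 [278.3101023  250.11686616]
```

>>> step_arm:
  deltas:
    - [0,0,0,-1,5,20,70]
    - [0,0,0,-1,5,45,70]
    - [0,0,0,-1,5,75,70]
    - [0,0,0,-1,5,105,70]
    - [0,0,0,-1,5,130,70]
    - [0,0,0,-1,5,148,70]
    - [0,0,0,-1,5,153,70]
    - [0,0,0,-1,5,153,70]

```text
time: 8.5
position: [0.5494, 0.1825, 0.1716]
tool_rot: [2.305, 2.134, 0.0]
ft_force: [-0.6, 0.5, 0.7]
grip_width: 0.805
```

>>> step_arm:
  deltas:
    - [0,0,0,0,0,0,50]
    - [0,0,0,0,0,0,42]
    - [0,0,0,0,0,0,34]
    - [0,0,0,0,0,0,34]
    - [0,0,0,0,0,0,34]
    - [0,0,0,0,0,0,34]
    - [0,0,0,0,0,0,34]
    - [0,0,0,0,0,0,34]
  newtons: 5

```text
time: 9.5
position: [0.5491, 0.1827, 0.1717]
tool_rot: [-2.305, -2.135, 0.0]
ft_force: [-1.2, -0.4, 3.2]
grip_width: 0.436
```

```bash
python3 - <<'E'
from h import *
s=ctrl.get_state();snap('wrist','w6')
print(loc(s['position']),s['tool_rot'],s['ft_force'],s['grip_width']*87)
goal([0,28,171])
E
```

```text
[[  0.28980087 146.3296246  171.65233798]] [-2.30493262e+00 -2.13461469e+00  3.62462758e-04] [-1.2433801  -0.40501134  3.20110987] 37.96887048600951
turn [-0.   0.   0.2] shift [-118.3   -0.7    0.7] world [0.539 0.065 0.171]
```

View pics/w6.png

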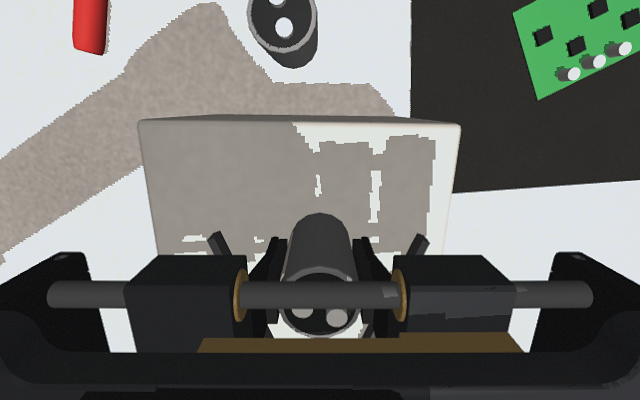

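>>> step_arm:
  deltas:
    - [0,0,0,-10,0,0,34]
    - [0,0,0,-26,0,0,34]
    - [0,0,0,-44,0,0,34]
    - [0,0,0,-62,0,0,34]
    - [0,0,0,-80,-1,0,34]
    - [0,0,0,-96,-1,0,34]
    - [0,0,0,-108,-1,0,34]
    - [0,0,0,-116,-1,0,34]

```text
time: 10.55
position: [0.5394, 0.0663, 0.1717]
tool_rot: [2.306, 2.134, 0.0]
ft_force: [0.2, 2.6, 1.6]
grip_width: 0.435
```

>>> step_arm:
  deltas:
    - [0,0,0,0,0,0,34]
    - [0,0,0,0,0,0,34]
    - [0,0,0,0,0,0,42]
    - [0,0,0,0,0,0,48]
    - [0,0,0,0,0,0,52]
    - [0,0,0,0,0,0,52]
    - [0,0,0,0,0,0,52]
    - [0,0,0,0,0,0,52]

```text
time: 11.55
position: [0.5393, 0.0671, 0.1715]
tool_rot: [2.305, 2.135, -0.0]
ft_force: [0.1, -0.4, 0.7]
grip_width: 0.598
```

```bash
python3 - <<'E'
from h import *
s=ctrl.get_state();snap('scene','c7')
print(loc(s['position']),s['tool_rot'],s['ft_force'],s['grip_width']*87)
a=cv2.imread('pics/c7.png')[130:270,270:430];cv2.imwrite('pics/c7c.png',cv2.resize(a,None,fx=4.2,fy=4.2,interpolation=cv2.INTER_CUBIC))
E
```

```text
[[-1.59436087e-01  3.02856541e+01  1.71522307e+02]] [ 2.30502615e+00  2.13454883e+00 -6.12580981e-05] [ 0.06613672 -0.43525332  0.74956442] 52.01675707880688
```

View pics/c7c.png

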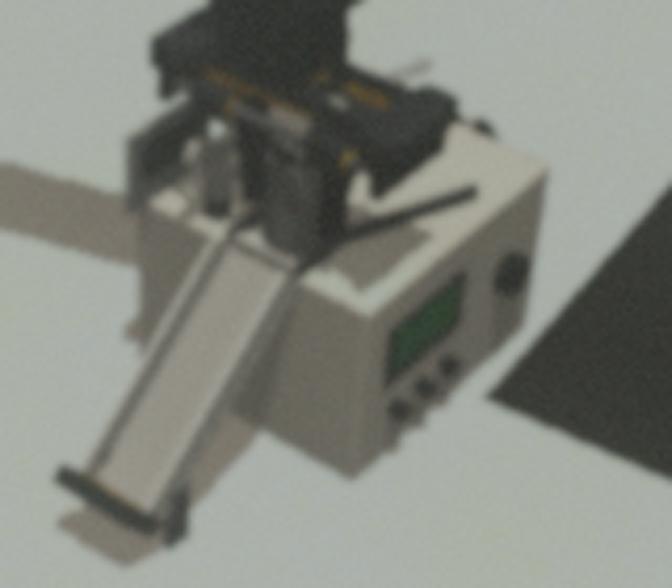

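>>> step_arm:
  deltas:
    - [0,0,0,0,0,-15,52]
    - [0,0,0,0,0,-40,52]
    - [0,0,0,0,0,-70,52]
    - [0,0,0,0,0,-90,52]
    - [0,0,0,10,0,-95,40]
    - [0,0,0,30,0,-95,20]
    - [0,0,0,48,0,-95,0]
    - [0,0,0,52,0,-95,0]

```text
time: 12.6
position: [0.5427, 0.1211, 0.2663]
tool_rot: [-2.301, -2.138, 0.0]
ft_force: [-1.3, 0.2, 0.4]
grip_width: 0.228
```

>>> step_arm:
  deltas:
    - [0,0,0,0,0,0,0]
    - [0,0,0,0,0,10,0]
    - [0,0,0,0,0,25,0]
    - [0,0,0,0,0,40,0]
    - [0,0,0,0,0,55,0]
    - [0,0,0,0,0,66,0]
    - [0,0,0,0,0,67,0]
    - [0,0,0,0,0,67,0]

```text
time: 13.6
position: [0.5436, 0.1191, 0.1998]
tool_rot: [2.305, 2.134, 0.001]
ft_force: [-0.0, 1.4, 0.7]
grip_width: 0.01
```

```bash
python3 - <<'E'
from h import *
s=ctrl.get_state();snap('scene','c8');snap('wrist','w8')
print(loc(s['position']),s['tool_rot'],s['ft_force'],s['grip_width']*87)
a=cv2.imread('pics/c8.png')[130:270,270:430];cv2.imwrite('pics/c8c.png',cv2.resize(a,None,fx=4.2,fy=4.2,interpolation=cv2.INTER_CUBIC))
E
```

```text
[[-1.06385275e-01  8.24173974e+01  1.99815137e+02]] [2.30472872e+00 2.13446866e+00 7.05157643e-04] [-0.00376596  1.35567694  0.71048506] 0.8355046783134271
```

View pics/c8c.png

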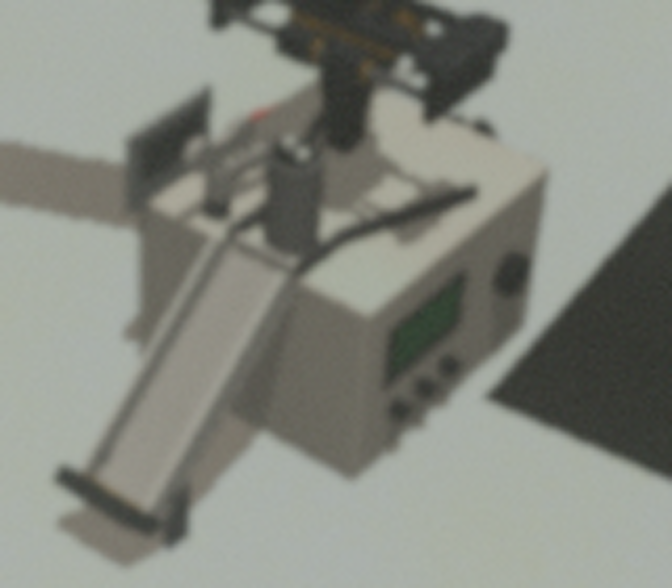

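View pics/w8.png

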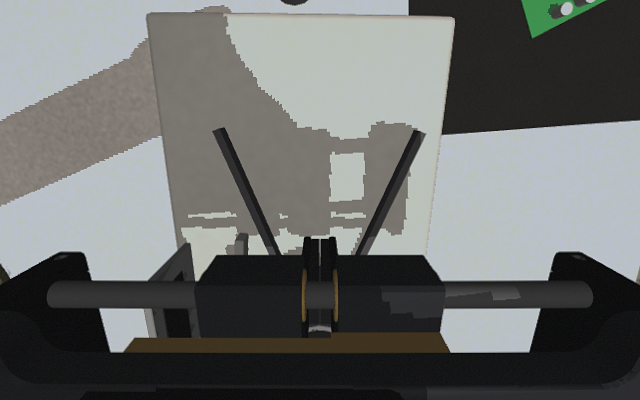

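>>> step_arm:
  deltas:
    - [0,0,0,0,0,14,0]
    - [0,0,0,0,0,27,0]
    - [0,0,0,-8,0,28,0]
    - [0,0,0,-16,0,28,0]
    - [0,0,0,-21,0,28,0]
    - [0,0,0,-25,0,28,0]
    - [0,0,0,-28,0,28,0]
    - [0,0,0,-28,0,28,0]

```text
time: 14.7
position: [0.5415, 0.0917, 0.172]
tool_rot: [2.305, 2.135, 0.002]
ft_force: [-0.3, 1.9, 0.8]
grip_width: -0.0
```

```bash
python3 - <<'E'
from h import *
s=ctrl.get_state();snap('scene','c9')
print(loc(s['position']),s['tool_rot'],s['ft_force'],s['grip_width']*87)
a=cv2.imread('pics/c9.png')[130:270,270:430];cv2.imwrite('pics/c9c.png',cv2.resize(a,None,fx=4.2,fy=4.2,interpolation=cv2.INTER_CUBIC))
E
```

```text
[[-5.95325822e-03  5.50163862e+01  1.72010701e+02]] [2.30455760e+00 2.13497922e+00 2.15422936e-03] [-0.32760186  1.93887617  0.83053038] -0.015275437064038371
```

View pics/c9c.png

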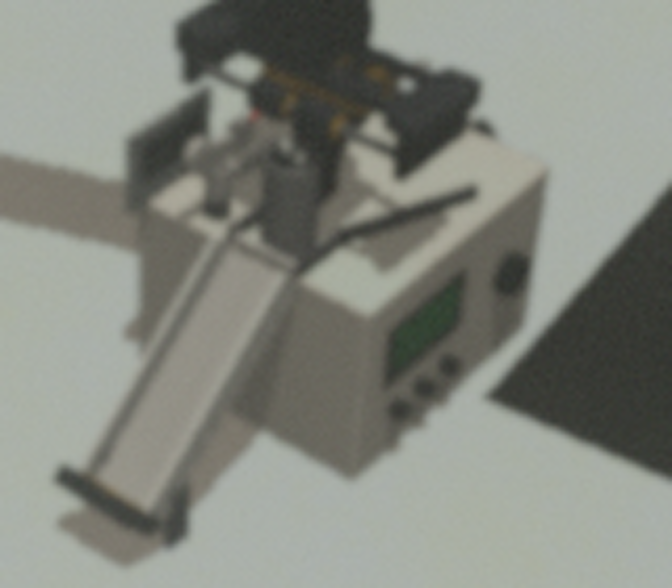

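>>> step_arm:
  deltas:
    - [0,0,0,8,0,0,0]
    - [0,0,0,8,0,-15,0]
    - [0,0,0,8,0,-27,0]
    - [0,0,0,6,0,-27,0]
    - [0,0,0,2,0,-27,0]
    - [0,0,0,-3,0,-27,0]
    - [0,0,0,-8,0,-27,0]
    - [0,0,0,-13,0,-27,0]

```text
time: 15.75
position: [0.5403, 0.0779, 0.1987]
tool_rot: [2.305, 2.135, 0.001]
ft_force: [-0.3, 1.9, 1.7]
grip_width: 0.008
```

```bash
python3 - <<'E'
from h import *
s=ctrl.get_state();snap('scene','c10')
print(loc(s['position']),s['tool_rot'],s['ft_force'],s['grip_width']*87)
a=cv2.imread('pics/c10.png')[130:270,270:430];cv2.imwrite('pics/c10c.png',cv2.resize(a,None,fx=4.2,fy=4.2,interpolation=cv2.INTER_CUBIC))
E
```

```text
[[-1.00272351e-01  4.11248694e+01  1.98667012e+02]] [2.30498111e+00 2.13462659e+00 5.86217724e-04] [-0.33360347  1.86296114  1.73443275] 0.6883522275483177
```

View pics/c10c.png

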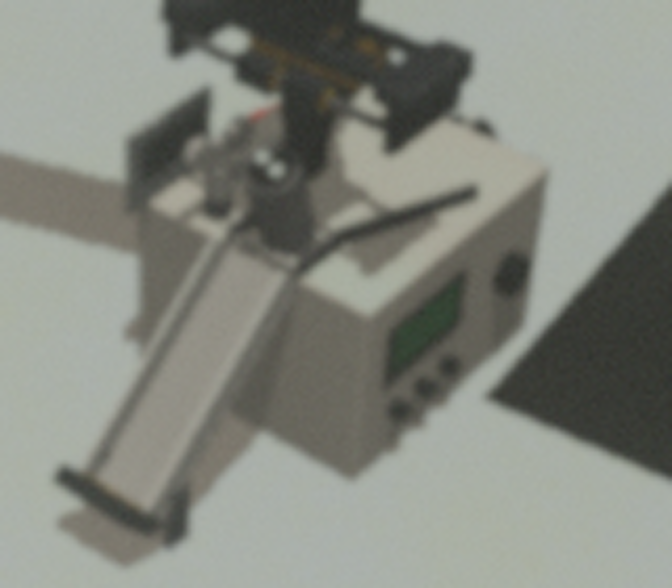

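Tilting nicely, so I'll keep going until it falls.

>>> step_arm:
  deltas:
    - [0,0,0,-5,0,0,0]
    - [0,0,0,-10,0,0,0]
    - [0,0,0,-15,0,0,0]
    - [0,0,0,-20,0,0,0]
    - [0,0,0,-25,0,0,0]
    - [0,0,0,-30,0,0,0]
    - [0,0,0,-33,0,0,0]
    - [0,0,0,-33,0,0,0]

```text
time: 16.8
position: [0.5377, 0.0439, 0.1986]
tool_rot: [2.306, 2.132, -0.001]
ft_force: [-0.2, -2.3, 5.1]
grip_width: 0.004
```

```bash
python3 - <<'E'
from h import *
s=ctrl.get_state();snap('scene','c11')
print(loc(s['position']),s['tool_rot'],s['ft_force'],s['grip_width']*87)
a=cv2.imread('pics/c11.png')[130:270,270:430];cv2.imwrite('pics/c11c.png',cv2.resize(a,None,fx=4.2,fy=4.2,interpolation=cv2.INTER_CUBIC))
E
```

```text
[[1.27041542e-01 7.04463070e+00 1.98641920e+02]] [ 2.30565101e+00  2.13241668e+00 -1.23689061e-03] [-0.20575811 -2.29515458  5.1458541 ] 0.3738242130931755
```

View pics/c11c.png

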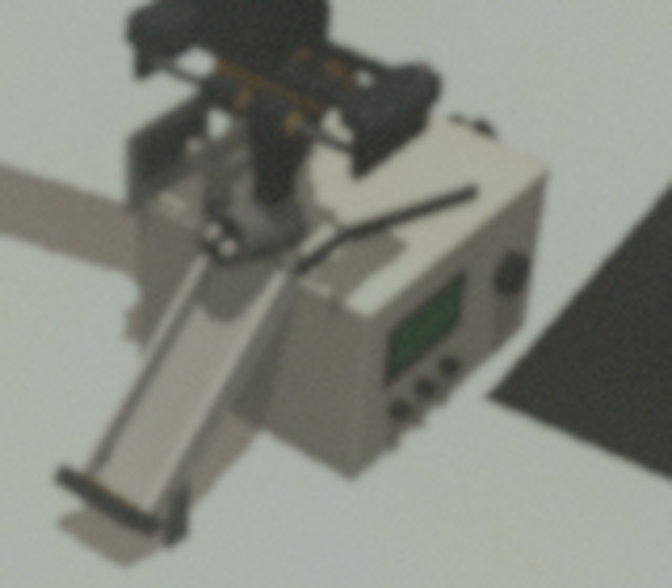

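The can has toppled and seems to be held under the fingertip (about 5 N upward on the tool). I'll raise the finger to free it.

>>> step_arm:
  deltas:
    - [0,0,0,0,0,-10,0]
    - [0,0,0,3,0,-25,0]
    - [0,0,0,6,0,-40,0]
    - [0,0,0,10,0,-55,0]
    - [0,0,0,15,0,-70,0]
    - [0,0,0,20,0,-80,0]
    - [0,0,0,20,0,-80,0]
    - [0,0,0,20,0,-80,0]

```text
time: 17.85
position: [0.5389, 0.0649, 0.278]
tool_rot: [-2.305, -2.134, 0.001]
ft_force: [-0.1, -0.8, -0.2]
grip_width: 0.005
```

```bash
python3 - <<'E'
from h import *
s=ctrl.get_state();snap('scene','c12');snap('wrist','w12')
print(loc(s['position']),s['ft_force'])
a=cv2.imread('pics/c12.png')[130:270,270:430];cv2.imwrite('pics/c12c.png',cv2.resize(a,None,fx=4.2,fy=4.2,interpolation=cv2.INTER_CUBIC))
E
```

```text
[[ -0.40516782  28.06169515 277.99247702]] [-0.12478679 -0.76952887 -0.18813425]
```

View pics/c12c.png

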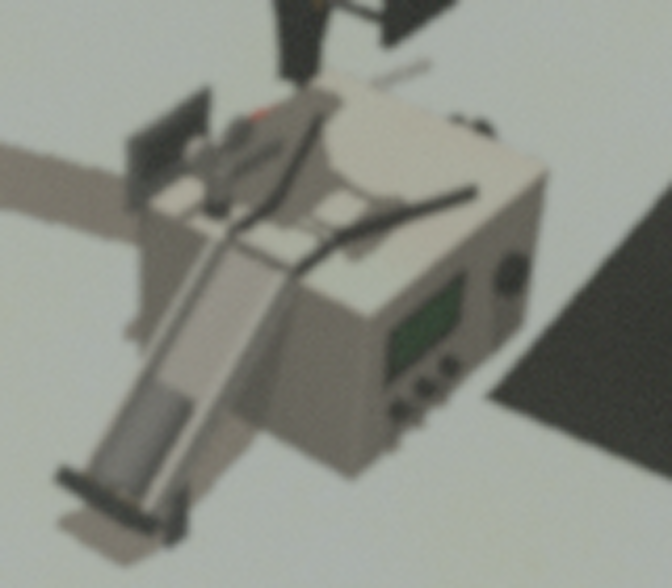

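>>> step_arm:
  deltas:
    - [0,0,0,-15,0,-30,0]
    - [0,0,0,-40,0,-60,0]
    - [0,0,0,-75,0,-70,0]
    - [0,0,0,-110,0,-70,0]
    - [0,0,0,-145,0,-70,0]
    - [0,0,0,-175,0,-70,0]
    - [0,0,0,-190,0,-70,0]
    - [0,0,0,-190,0,-70,0]

```text
time: 18.95
position: [0.5244, -0.125, 0.3481]
tool_rot: [-2.306, -2.132, 0.0]
ft_force: [-0.5, 0.3, -0.0]
grip_width: 0.003
```

```bash
python3 - <<'E'
from h import *
s=ctrl.get_state();c=optics.get_calibration('wrist');snap('wrist','w13');snap('side','s13');snap('scene','c13')
print(s['time'],loc(s['position']),s['ft_force'])
p=np.load('tester.npy');C,S=np.cos(np.radians(40)),np.sin(np.radians(40))
for d in (0,6,76,175):
  for h in (0,19,38): print(d,h,proj(c,T2W(p,(0,-(175-d)*C+h*S,150-(175-d)*S+h*C)))[0].round(0))
a=cv2.imread('pics/w13.png')[60:260,235:435];cv2.imwrite('pics/w13c.png',cv2.resize(a,None,fx=3,fy=3,interpolation=cv2.INTER_CUBIC))
E
```

```text
18.95 [[   0.41545887 -162.43598223  348.0929824 ]] [-0.5262985   0.28953189 -0.00908402]
0 0 [319. 144.]
0 19 [319. 137.]
0 38 [319. 129.]
6 0 [319. 141.]
6 19 [319. 134.]
6 38 [319. 126.]
76 0 [319. 104.]
76 19 [319.  94.]
76 38 [319.  82.]
175 0 [319.  28.]
175 19 [319.  10.]
175 38 [319.  -9.]
```

View pics/w13c.png

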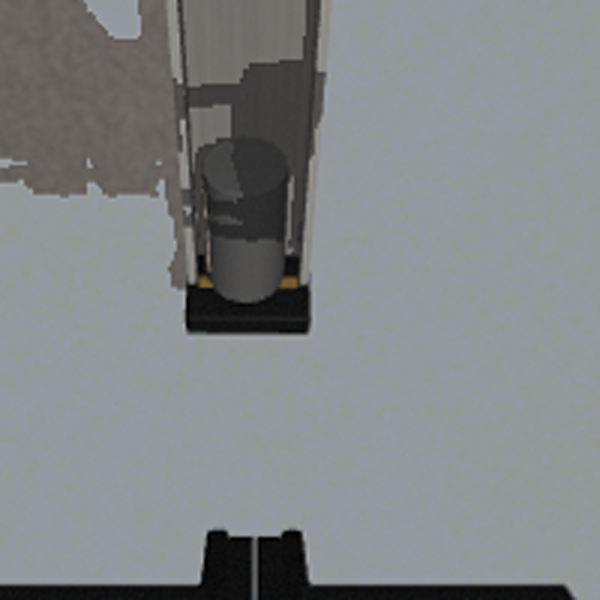

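View pics/s13.png

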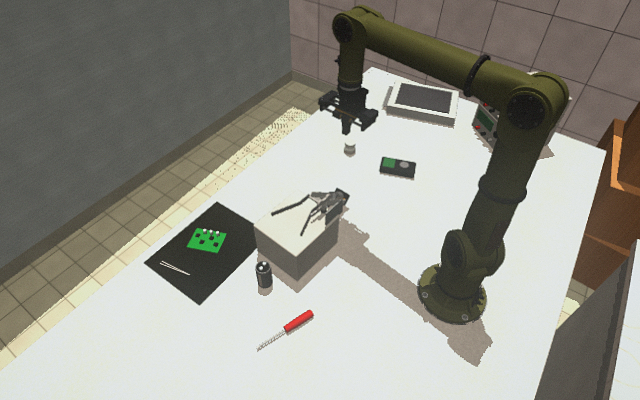

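View pics/c13.png

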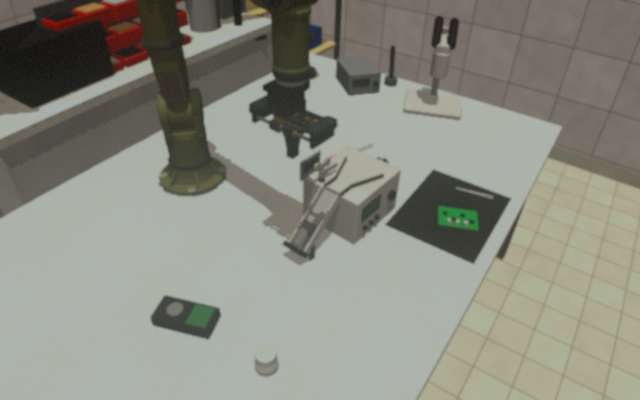

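```bash
python3 - <<'E'
from h import *
c=optics.get_calibration('wrist')
p=np.load('tester.npy');C,S=np.cos(np.radians(40)),np.sin(np.radians(40))
for d,h in ((0,0),(0,19),(0,46),(6,19),(6,38),(6,0),(76,0),(76,38),(70,38)):
  q=proj(c,T2W(p,(0,-(175-d)*C-h*S,150-(175-d)*S+h*C)))[0]; print(d,h,((q-[235,60])*3).round(0))
a=cv2.imread('pics/c13.png')[200:270,270:350];cv2.imwrite('pics/c13c.png',cv2.resize(a,None,fx=8,fy=8,interpolation=cv2.INTER_CUBIC))
E
```

```text
0 0 [252. 257.]
0 19 [252. 285.]
0 46 [251. 327.]
6 19 [252. 277.]
6 38 [252. 307.]
6 0 [252. 249.]
76 0 [252. 138.]
76 38 [252. 198.]
70 38 [252. 209.]
```

View pics/c13c.png

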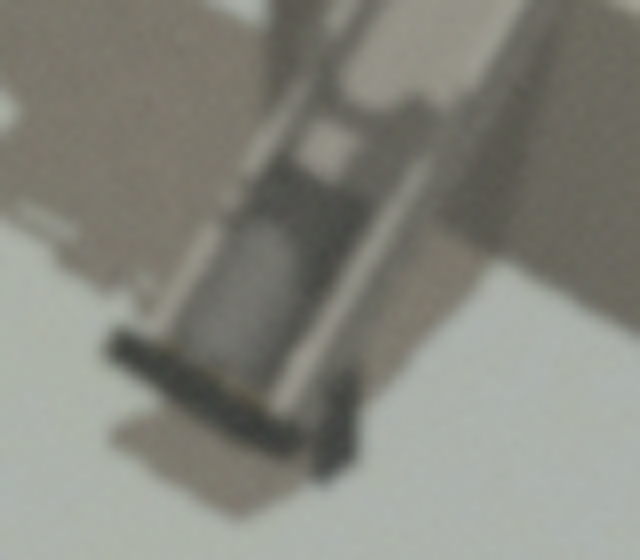

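```bash
python3 - <<'E'
from h import *
a=cv2.imread('pics/scene0.png').astype(int);b=cv2.imread('pics/c13.png').astype(int)
print('meter/jar diff',abs(a-b)[285:385,140:290].mean())
a=cv2.imread('pics/side0.png').astype(int);b=cv2.imread('pics/s13.png').astype(int)
print('driver diff',abs(a-b)[305:355,250:320].mean())
s=ctrl.get_state();print(s['time'],s['ft_force']);print(ctrl.close_job())
E
```

```text
meter/jar diff 5.399911111111111
driver diff 6.692
19.1 [0.33303709 0.32981092 0.23091454]
the job is handed in; nothing more can be done
None
```

The gate is open and the capacitor is lying in the chute with its terminals at the contact block. I handed the job in at 19.1 s of the 51 s allowed.

- **Gate:** I pushed its arm anticlockwise with the closed fingers until it met the stop, with about 10 N on the tool. In the wrist image the arm tip is where an angle of 1.5 rad would put it, and the gate still looks open in the final pictures.
- **Capacitor:** I gripped the smaller can lightly and slid it along the deck to just short of the kerb. I let go, nudged it low up to the kerb, then pushed it about 49 mm above the deck until it toppled. The fingertip held it briefly (about 5 N), and it slid down when I raised the finger.
- **Final checks:** In the wrist image the can's base and terminal end lie within 1–2 pixels of where they should be for terminals touching the block. The scene view agrees. The multimeter, jar and screwdriver show no visible movement from the first pictures; the before-and-after differences there look like image noise only. At hand-in the force reading was near zero and the gripper was clear of everything.
- **Disagreements:** My first check of the can's position had a sign error and did not match the picture; once corrected, it did. The two fixed cameras first put the deck about 4–6 mm too low, but the wrist camera gave the height of the can's top rim correctly.

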